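Shake the solder paste jar on the touch mixer

TASK

Take the green solder paste jar with the white lid and press it, upright and held in the gripper, onto the middle of the touch mixer's round black pad until the pad is fully down; keep it down for about two seconds. Then stand the jar upright on the bench again and let go of it. Leave the flux bottle standing where it is, and keep the arm clear of the gantry column that stands in front of it.

Things in the scene. Friction and masses are not known exactly. Their poses are not given: they have to be found in the camera images.
- paste_jar: green jar with a white screw lid, closed and rigid, 72 mm tall; the green body is 48 mm across, the lid (upper 18 mm) 50 mm across; 0.13 to 0.25 kg. Origin at the centre of its underside, z up through the lid.
- pad_top (a point): centre of the top face of the touch mixer's sprung pad: flat, round, 76 mm across, black rubber on an 80 mm aluminium disc, over a white housing (124 x 116 mm, about 50 mm high, fixed). At rest the face is 70 mm above the bench; it slides straight down 12 mm to a hard stop and springs back. It begins to yield at about 3 N and needs about 9 N at the stop; the jar alone does not press it. z up.
- flux_bottle: small amber dropper bottle with a white spout, 32 mm across, 80 mm tall; a bystander. Origin at the centre of its underside, z up.
- column_foot (a point): centre of the foot of the fixed upright gantry column: a light grey post 40 mm (along x) by 80 mm (along y), 1.55 m tall, on a thin foot plate. It never moves. The jar, the flux bottle and the mixer all stand to the left (+y) of it; an arm parked to the right of it has to draw back and swing past between it and the base. x ahead, y left, z up.
Not all that is in view belongs to the job. There is more than one size of the part that bears pad_top; the job needs the smaller. Leave any pink look-alike of the paste_jar alone.

How it is judged (in metres and radians):
On the way:
1. the held jar, upright within 10 degrees and within 20 mm of the pad's centre, presses the pad down by at least 10 of its 12 mm for one second (height (world z) of pad_top below 0.06 m and horizontal distance between paste_jar and pad_top below 0.02 m and z of paste_jar in the frame of pad_top below 0.008 m and angle between paste_jar's own z axis and vertical below 0.175 rad and contact force between the fingers and paste_jar above 0.5 N), for 1 s.
At the end, for the whole second after the job is handed in: the jar stands upright (within about 6 degrees) and at rest on the bench, its underside within 8 mm of the bench top, and the mixer pad has sprung back up to within 3 mm of its rest height (height (world z) of paste_jar between -0.008 and 0.008 m and angle between paste_jar's own z axis and vertical below 0.1 rad and linear speed of paste_jar below 0.02 m/s and height (world z) of pad_top above 0.067 m); the robot touches nothing.
It fails at once if the flux bottle is moved more than 40 mm or knocked over (distance of flux_bottle from where it was at the start of the episode above 0.04 m or angle between flux_bottle's own z axis and vertical above 0.5 rad).
It also fails if it takes over 51 s, if anything falls off the work surface, if the arm or the gripper's body presses on something with over 40 N, if the wrist force passes 120 N, or if a joint passes its speed limit or range.

ROBOT

A 7-joint arm with a two-finger parallel gripper is mounted at the origin on the work surface; the furniture and walls round the work are solid. World frame = base frame: x ahead of the robot, y to its left, z up, the work surface at z = 0. Lengths are in m, angles in degrees, forces in N, time in s.
With the tool pointing down it reaches from about 0.425 to 0.875 m from the base axis. Payload 4.7 kg.
Tool frame: the origin (TCP) lies midway between the tips of the shut fingers; the grasp point (between the pads) lies 19 mm behind it; z points along the fingers, y is the line along which they close (so a half turn about z gives the same grasp; the last joint's range is limited). The gripper opens to 87 mm and grips with 3 to 60 N. Pads are 19 mm wide; open, the fingers measure 117 mm over their backs; the gripper's body (75 mm by 190 mm) begins 51 mm behind the grasp point.
Start: joints at [-70.984, 18.392, -4.016, 83.108, 1.295, 78.541, -3.26], TCP at [0.203, 0.617, 0.223] pointing down, gripper open.
Joint ranges: [-163.93, 163.93], [-17.29, 119.83], [-79.2, 71.16], [3.27, 140.29], [-89.18, 269.18], [5.43, 117.66], [-154.24, 154.24]. Speed limits (degrees/s): [147.25, 147.25, 180, 180, 180, 180, 180].

INTERFACE

Orientations are given as [roll, pitch, yaw] about the fixed x, y, z axes, in that order (R = Rz(yaw) Ry(pitch) Rx(roll)).
In Python, from cell import env, viewer, boxes_of, masks_of gives the robot as it stands. The module is installed in compiled form; this text tells all that it offers.
- The arm moves only by the tool apply_moves, never from a script. Its argument "moves" is a list of rows, each a list of 7 numbers: the shift along the tool's x, y, z scaled (see below), then the turn, a rotation vector about the tool's x, y, z scaled (see below), then the opening, from 0 (shut) to 1 (fully open). A call has 1 to 20 rows; each row is the pose to reach, as a shift and turn from the pose commanded when the call began, along the tool's axes at that moment; what a row does not reach only later rows make up. The controller multiplies each number of a shift by 0.2 m and each number of a turn by 1.5 rad. A row lasts 1/10 s, in which the tool goes at most 50 mm and 8.59 degrees, less where a joint would pass 70% of its speed; a pose out of reach is approached as far as the arm can. A call with a number of a shift or a turn outside -1 to 1 is refused whole. A call with a gripper value outside its range is refused whole. The fingers move at their own pace and stop on an object; "grip_force" is the grip in N (left out, the last holds). Time passes only in rows, so rows that repeat a pose let the fingers close. It gives the time, the measured TCP pose, the force, the opening and the grip force at its end, in the units of the state.
- env.get_obs(): the state, without advancing time (a new reading comes with each control period).
- viewer.read_camera(name): name is "scene" or "top" or "wrist"; returns the picture (400x640x3 uint8, red, green, blue); there is no depth.
- viewer.get_calibration(name): a dict with "fov_y" (degrees; the focal length in pixels is half the picture's height over the tangent of half this angle, whatever the lens; pixels are square), "cx", "cy" (the principal point, pixels), "position" and "orientation" of the camera in the world. Camera axes: x right, y up, looking along -z (the intrinsics and any distortion apply to the point x, -y, -z); pixel columns grow to the right and rows downward; lengths in m; the calibration is good to about 2 mm. A picture is of the moment at which its call begins: read the wrist's pose just before it. get_calibration takes no time and is no camera call; for the wrist camera it gives the pose at the moment of the call.
- env.sign_off(): hands the job in; it is judged then, once.
Trained networks look in the newest picture that a camera, given by its name, has taken for a name from the list of things; names that differ only in an ending like _2 or _b are one class to them, and where a whole thing is asked for, a point or a joint stands for the part that bears it (a point fixed in the world has none). Each returns a list of dicts, best first, with "conf" (0 to 1); they miss things now and then, are a little off and sometimes report something else, mostly with a low value. They report only what shows in the picture. A call takes as long as a camera call. They do not tell look-alikes from the thing itself.
- boxes_of(camera, target): "location" ([column, row] in pixels, amid what is visible of it).
- masks_of(camera, target): "pixels" (400x640 bool, what is visible of it) and "location" ([column, row] in pixels, amid what is visible of it).
The state is a dict: "time_s": time; "qpos": joint angles; "joint_velocities": joint speeds; "effort": joint torques, N m; "tool_pos": TCP position; "tool_rot": TCP orientation; "force": force on the tool from outside, world axes, zero at the start; "wrist_torque": the same for the moment, N m; "grip_width": finger opening in m; "grasp_force": force on a finger pad.
Only numpy, scipy, OpenCV 4.12 (cv2) and the standard library are available. Lean on these libraries where they do the work, as an engineer would, in place of code of your own. Each camera call takes 0.05 s, during which the arm holds its last target. There are 200 camera calls.

## Working session

There is one attempt and no reset: what is moved stays moved. The work goes in short steps, Python scripts to look and compute and a tool call to move; the robot and the scene stay as the last step left them, time stands still between calls to the robot, and variables do not carry over. Pictures are saved under pics/ and viewed, at most 10 in all, crops included, and the job is handed in when it is done.

Besides the shell and the picture viewer there is one more tool, called after "Request:" as a command line: name --pt "numbers of a row" for each row, then --argument value for the rest. apply_moves: Moves the arm, as the interface text tells. Shifts and turns lie within -1 to 1; 1 stands for 0.2 m of shift or 1.5 rad of turn. Its arguments: {"type":"object","properties":{"moves":{"type":"array","items":{"type":"array","items":{"type":"number","minimum":-1,"maximum":1}}},"grip_force":{"type":"number"}},"required":["moves"]}

```bash
mkdir -p pics; ls
python3 - <<'E'
from cell import env, viewer, boxes_of, masks_of
import cv2,numpy as np
ims=[]
for c in ("scene","top"):
    im=viewer.read_camera(c); ims.append(im)
    cal=viewer.get_calibration(c); print(c,cal)
    for t in ("paste_jar","pad_top","flux_bottle","column_foot"):
        print(t,[(np.round(d["location"]).tolist(),round(d["conf"],2)) for d in boxes_of(c,t)][:4])
    cv2.imwrite(f"pics/{c}0.png",im[:,:,::-1])
o=env.get_obs(); print(o)
E
```

```text
pics
scene {'fov_y': 47.06742119419697, 'cx': 327.9720938969751, 'cy': 200.8972040166696, 'position': array([-0.15724634,  0.54566709,  0.52086872]), 'orientation': array([  58.37355367,   -1.54197835, -120.42252659])}
paste_jar [([401.0, 221.0], 0.59), ([352.0, 206.0], 0.56)]
pad_top [([233.0, 207.0], 0.94), ([366.0, 258.0], 0.64)]
flux_bottle [([308.0, 183.0], 0.75)]Traceback (most recent call last):
  File "<stdin>", line 8, in <module>
ValueError: it knows: flux_bottle, pad_top, paste_jar
```

```bash
cat > h.py <<'E'
from cell import env, viewer, boxes_of, masks_of
import cv2,numpy as np
from scipy.spatial.transform import Rotation as R
def ray(cal,px):
    f=200/np.tan(np.radians(cal["fov_y"]/2))
    d=np.array([(px[0]-cal["cx"])/f,-(px[1]-cal["cy"])/f,-1])
    return np.array(cal["position"]),R.from_euler("xyz",cal["orientation"],degrees=True).apply(d)
def onz(cal,px,z):
    p,d=ray(cal,px); return p+d*(z-p[2])/d[2]
def proj(cal,P):
    f=200/np.tan(np.radians(cal["fov_y"]/2))
    q=R.from_euler("xyz",cal["orientation"],degrees=True).inv().apply(np.array(P)-cal["position"])
    return np.array([cal["cx"]-f*q[0]/q[2],cal["cy"]+f*q[1]/q[2]])
E
python3 - <<'E'
from h import *
for c in ("scene","top"):
    im=viewer.read_camera(c); cal=viewer.get_calibration(c); print(c,cal)
    cv2.imwrite(f"pics/{c}0.png",im[:,:,::-1])
    for t,z in (("paste_jar",.036),("pad_top",.07),("flux_bottle",.04)):
        print(t,[(np.round(d["location"]).tolist(),round(d["conf"],2),onz(cal,d["location"],z).round(3)) for d in boxes_of(c,t)][:4])
print(env.get_obs())
E
```

```text
scene {'fov_y': 47.06742119419697, 'cx': 327.9720938969751, 'cy': 200.8972040166696, 'position': array([-0.15724634,  0.54566709,  0.52086872]), 'orientation': array([  58.37355367,   -1.54197835, -120.42252659])}
paste_jar [([353.0, 204.0], 0.87, array([0.482, 0.096, 0.036])), ([400.0, 221.0], 0.72, array([0.389, 0.05 , 0.036]))]
pad_top [([368.0, 258.0], 0.74, array([0.292, 0.195, 0.07 ])), ([231.0, 208.0], 0.6, array([0.531, 0.331, 0.07 ]))]
flux_bottle [([305.0, 182.0], 0.75, array([0.6  , 0.144, 0.04 ]))]
top {'fov_y': 46.18757338053602, 'cx': 318.52457104117576, 'cy': 204.8302279080755, 'position': array([0.22835248, 0.16306178, 1.11240659]), 'orientation': array([ 13.19279556,  -0.38835676, -89.67389536])}
paste_jar [([364.0, 244.0], 0.68, array([0.389, 0.052, 0.036])), ([341.0, 209.0], 0.66, array([0.472, 0.103, 0.036]))]
pad_top [([295.0, 290.0], 0.79, array([0.281, 0.208, 0.07 ])), ([247.0, 176.0], 0.78, array([0.541, 0.324, 0.07 ]))]
flux_bottle [([325.0, 152.0], 0.56, array([0.61 , 0.141, 0.04 ]))]
{'time_s': 0.6, 'qpos': array([-70.98372024,  18.38923873,  -4.01638558,  83.10772405,
         1.29607273,  78.54099453,  -3.25853331]), 'joint_velocities': array([ 0.03556744,  0.04831424,  0.06739222, -0.02039531, -0.05390131,
       -0.00071427,  0.00874085]), 'effort': array([ 2.77494964e-04, -4.90799725e+01, -4.02238397e-01, -3.12611282e+01,
       -6.37122290e-02,  3.39890574e-02,  2.17513985e-06]), 'tool_pos': array([0.20314608, 0.61746091, 0.22261551]), 'tool_rot': array([1.79992763e+02, 3.74219875e-03, 1.61794471e+02]), 'force': array([ 0.49843824, -0.21454311, -0.06873521]), 'wrist_torque': array([-0.00302925, -0.08853678,  0.04543567]), 'grasp_force': 0.0, 'grip_width': 0.08704578670154725}
```

View pics/scene0.png

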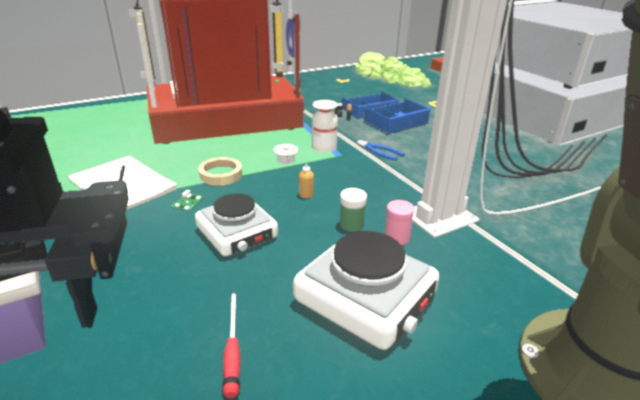

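View pics/top0.png

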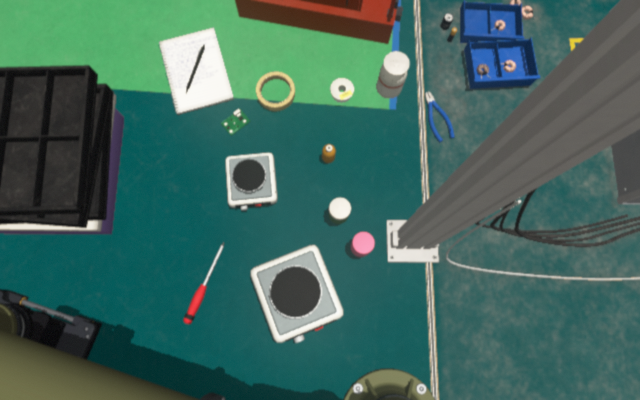

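Candidates in the scene picture are the green jar with white lid (352,206), the pink look-alike (400,221) and a white cup (325,125). The mixers are the small one (233,207) and the big one (368,258). The column foot is at about (445,215) and the flux bottle at (306,183). I choose the jar at (352,206) and the mixer at (233,207), and will check both in a crop and measure more closely.

Run:
```python
from h import *
s=viewer.read_camera("scene"); cs=viewer.get_calibration("scene")
cv2.imwrite("pics/crop.png",cv2.resize(s[150:270,180:440,::-1],None,fx=3,fy=3,interpolation=cv2.INTER_CUBIC))
for c,jl,pl in (("scene",(352,196),(235,207)),("top",(340,209),(249,175))):
    im=viewer.read_camera(c); cal=viewer.get_calibration(c)
    h=cv2.cvtColor(im,cv2.COLOR_RGB2HSV)
    def blob(m,p):
        n,l,st,ce=cv2.connectedComponentsWithStats(m.astype(np.uint8)); k=l[p[1],p[0]]
        x,y,w,hh,a=st[k]; return np.array([x+w/2-.5,y+hh/2-.5]),(w,hh,a)
    w=blob((h[...,1]<60)&(h[...,2]>120),jl); b=blob(im.max(2)<70,pl)
    print(c,"lid",w,onz(cal,w[0],.065 if c=="scene" else .072).round(3)); print(" pad",b,onz(cal,b[0],.07).round(3))
cal=viewer.get_calibration("top"); print("foot",[onz(cal,p,0).round(3) for p in ((388,221),(438,262),(398,236))])
o=env.get_obs();print(o["time_s"])
```

```text
scene lid (array([353.5, 198. ]), (np.int32(28), np.int32(23), np.int32(530))) [0.461 0.111 0.065]
 pad (array([319.5, 199.5]), (np.int32(640), np.int32(400), np.int32(236787))) [0.48  0.176 0.07 ]
top lid (array([340., 208.]), (np.int32(23), np.int32(23), np.int32(414))) [0.465 0.108 0.072]
 pad (array([248.5, 175. ]), (np.int32(30), np.int32(29), np.int32(692))) [0.542 0.32  0.07 ]
foot [array([ 0.45 , -0.011,  0.   ]), array([ 0.352, -0.127,  0.   ]), array([ 0.414, -0.034,  0.   ])]
0.75
```

View pics/crop.png

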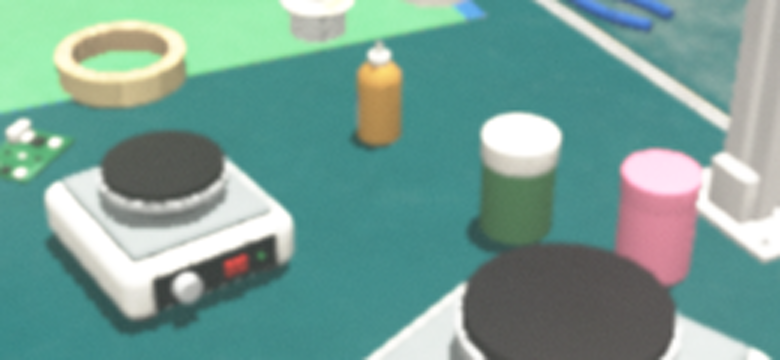

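The crop confirms the green jar with white lid (crop 517,180) and the small mixer (crop 165,200); the pink jar beside it is all pink. The jar measures about (0.463, 0.110), the pad (0.542, 0.320) and the column about (0.40, -0.07), so I can start moving.

Request:
apply_moves --pt "-0.15 -0.15 0 0 0 0.08 1" --pt "-0.3 -0.3 0 0 0 0.17 1" --pt "-0.45 -0.45 0 0 0 0.26 1" --pt "-0.6 -0.6 0 0 0 0.35 1" --pt "-0.8 -0.8 0 0 0 0.45 0.9" --pt "-1 -1 0 0 0 0.53 0.8" --pt "-1 -1 0 0 0 0.53 0.8" --pt "-1 -1 0 0 0 0.53 0.8" --pt "-1 -1 0 0 0 0.53 0.8"

```text
time_s: 1.65
tool_pos: [0.3298, 0.3664, 0.2228]
tool_rot: [180.0, -0.1, 116.3]
force: [0.3, 0.1, 0.1]
grip_width: 0.0697
grasp_force: 0.0
```

Request:
apply_moves --pt "-0.2 0 0 0 0 0.1 0.8" --pt "-0.4 0 0 0 0 0.2 0.8" --pt "-0.6 0 0 0 0 0.3 0.8" --pt "-0.8 0 0 0 0 0.4 0.8" --pt "-1 0 0 0 0 0.48 0.8" --pt "-1 0 0 0 0 0.54 0.8" --pt "-1 0 0 0 0 0.54 0.8" --pt "-1 0 0 0 0 0.54 0.8"

```text
time_s: 2.45
tool_pos: [0.4185, 0.1879, 0.2225]
tool_rot: [-180.0, -0.0, 70.2]
force: [-0.1, 0.3, 0.2]
grip_width: 0.0692
grasp_force: 0.0
```

Run:
```python
from h import *
im=viewer.read_camera("wrist"); cal=viewer.get_calibration("wrist"); print(cal)
cv2.imwrite("pics/w1.png",im[:,:,::-1])
for t,z in (("paste_jar",.06),("pad_top",.07),("flux_bottle",.04)):
    print(t,[(np.round(d["location"]).tolist(),round(d["conf"],2),onz(cal,d["location"],z).round(3)) for d in boxes_of("wrist",t)][:4])
print(env.get_obs()["tool_pos"],env.get_obs()["tool_rot"],proj(cal,(.463,.110,.072)))
```

```text
{'fov_y': 67.21589445741728, 'cx': 322.0191919431969, 'cy': 195.97458131640255, 'position': array([0.44280339, 0.25904076, 0.38447828]), 'orientation': array([-1.60533625e+01, -1.46844728e-02, -1.98627757e+01])}
paste_jar [([331.0, 293.0], 0.91, array([0.379, 0.051, 0.06 ])), ([371.0, 218.0], 0.81, array([0.455, 0.127, 0.06 ]))]
pad_top [([190.0, 205.0], 0.84, array([0.272, 0.214, 0.07 ])), ([394.0, 20.0], 0.72, array([0.533, 0.311, 0.07 ]))]
flux_bottle [([489.0, 160.0], 0.79, array([0.605, 0.141, 0.04 ]))]
[0.41859159 0.18686202 0.22245049] [-1.79999288e+02  1.30603813e-02  7.00397384e+01] [384.09743807 233.19072557]
```

View pics/w1.png

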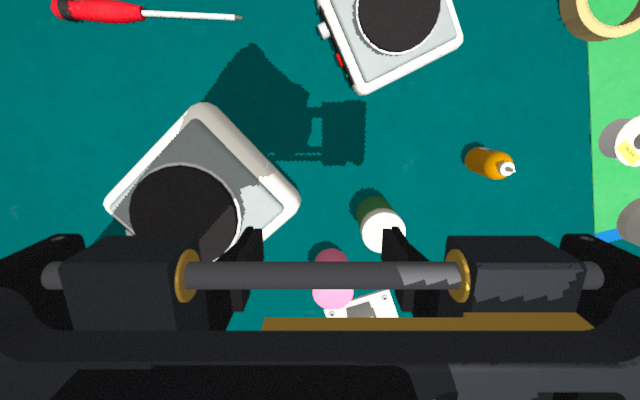

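The wrist view shows the jar lid at (383,230), against (384,233) predicted, so the position holds to about 2 mm. The finger axis clears the pink jar. I will go over the jar and part way down.

Request:
apply_moves --pt "-0.1 0.12 0 0 0 0 0.9" --pt "-0.2 0.24 0 0 0 0 0.9" --pt "-0.281 0.339 0.1 0 0 0 0.9" --pt "-0.281 0.339 0.3 0 0 0 0.9" --pt "-0.281 0.339 0.5 0 0 0 0.9" --pt "-0.281 0.339 0.55 0 0 0 0.9" --pt "-0.281 0.339 0.55 0 0 0 0.9" --pt "-0.281 0.339 0.55 0 0 0 0.9"

```text
time_s: 3.45
tool_pos: [0.4645, 0.1103, 0.1141]
tool_rot: [179.9, -0.1, 69.9]
force: [-0.4, 1.1, 0.2]
grip_width: 0.078
grasp_force: 0.0
```

Run:
```python
from h import *
im=viewer.read_camera("wrist"); cal=viewer.get_calibration("wrist")
cv2.imwrite("pics/w2.png",im[:,:,::-1])
print(env.get_obs()["tool_pos"],proj(cal,(.463,.111,.072)),proj(cal,(.542,.32,.07)))
h=cv2.cvtColor(im,cv2.COLOR_RGB2HSV)
for d in masks_of("wrist","paste_jar")[:3]:
    m=d["pixels"]&(h[...,1]<60)&(h[...,2]>120); ys,xs=np.nonzero(m)
    if len(xs)>50: print(d["location"],xs.min(),xs.max(),ys.min(),ys.max(),onz(cal,((xs.min()+xs.max())/2,(ys.min()+ys.max())/2),.072))
```

```text
[0.46484508 0.11032434 0.11459712] [320.82512394 218.01361292] [ 324.4580958  -183.41133563]
[258.9, 306.1] 231 285 290 329 [0.38967647 0.05595694 0.072     ]
[319.4, 210.4] 288 355 181 248 [0.46438516 0.11335446 0.072     ]
```

View pics/w2.png

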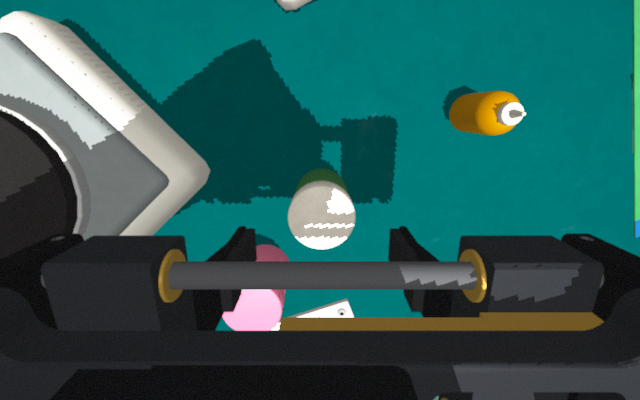

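The lid (321,215) is centred between the fingers to 3 mm, and the pink jar and large mixer are clear of both fingers. I will descend and grip.

Request:
apply_moves --pt "0.014 0 0.15 0 0 0 0.9" --pt "0.014 0 0.3 0 0 0 0.9" --pt "0.014 0 0.42 0 0 0 0.9" --pt "0.014 0 0.49 0 0 0 0.9" --pt "0.014 0 0.49 0 0 0 0.9" --pt "0.014 0 0.49 0 0 0 0.9" --pt "0.014 0 0.49 0 0 0 0.4" --pt "0.014 0 0.49 0 0 0 0.2" --pt "0.014 0 0.49 0 0 0 0.2" --pt "0.014 0 0.49 0 0 0 0.2" --pt "0.014 0 0.49 0 0 0 0.2" --pt "0.014 0 0.49 0 0 0 0.2" --grip_force 35

```text
time_s: 4.75
tool_pos: [0.4645, 0.1122, 0.0148]
tool_rot: [180.0, -0.0, 69.8]
force: [-0.3, -0.2, 1.4]
grip_width: 0.0485
grasp_force: 35.0
```

Request:
apply_moves --pt "0 0 -0.15 0 0 0 0.2" --pt "0 0 -0.3 0 0 0 0.2" --pt "0 0 -0.5 0 0 0 0.2" --pt "0 0 -0.65 0 0 0 0.2" --pt "0.2 0 -0.65 0 0 0 0.2" --pt "0.4 0 -0.65 0 0 0 0.2" --pt "0.6 0 -0.65 0 0 0 0.2" --pt "0.75 0 -0.65 0 0 0 0.2" --pt "0.75 0 -0.65 0 0 0 0.2" --pt "0.75 0 -0.65 0 0 0 0.2"

```text
time_s: 5.75
tool_pos: [0.5154, 0.2528, 0.1435]
tool_rot: [-180.0, 0.1, 69.9]
force: [-1.0, -0.8, -2.6]
grip_width: 0.0486
grasp_force: 35.0
```

Run:
```python
from h import *
im=viewer.read_camera("wrist"); cal=viewer.get_calibration("wrist")
cv2.imwrite("pics/w3.png",im[:,:,::-1])
o=env.get_obs(); print(o["tool_pos"],o["tool_rot"],o["force"],o["grip_width"])
P=np.array(o["tool_pos"]); Q=P.copy(); Q[2]+=-.0148+.072
print(proj(cal,Q),proj(cal,(.542,.32,.07)))
m=masks_of("wrist","pad_top")
for d in m[:2]:
    b=d["pixels"]&(im.max(2)<75); c=max(cv2.findContours(b.astype(np.uint8),0,1)[0],key=cv2.contourArea)
    e=cv2.fitEllipse(cv2.convexHull(c)); print(d["conf"],cv2.boundingRect(c),e,onz(cal,e[0],.07))
h=cv2.cvtColor(im,cv2.COLOR_RGB2HSV)
```

```text
[0.51557132 0.25169991 0.14376186] [-1.79964346e+02  1.23550213e-01  6.98028482e+01] [ 0.64514066 -0.54858631 -1.85807657] 0.04862402945178702
[325.00608935 303.67348503] [325.21582538 112.11312346]
0.89 (275, 59, 99, 103) ((324.1332092285156, 110.26992797851562), (98.42955780029297, 102.10357666015625), 1.638156533241272) [0.54169381 0.32153817 0.07      ]
0.79 (100, 304, 12, 26) ((105.70977783203125, 314.6890563964844), (8.615660667419434, 31.856843948364258), 167.75177001953125) [0.29070567 0.2211253  0.07      ]
```

View pics/w3.png

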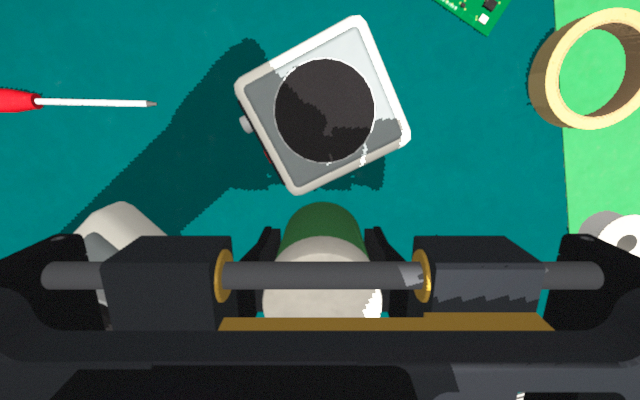

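The small pad is at (324,110), which gives (0.542, 0.321), and the jar is held straight between the fingers. I will move over the pad and lower to just above contact.

Request:
apply_moves --pt "0.1 0 0 0 0 0 0.2" --pt "0.2 0 0 0 0 0 0.2" --pt "0.3 0 0 0 0 0 0.2" --pt "0.371 0.003 0.05 0 0 0 0.2" --pt "0.371 0.003 0.15 0 0 0 0.2" --pt "0.371 0.003 0.22 0 0 0 0.2" --pt "0.371 0.003 0.26 0 0 0 0.2" --pt "0.371 0.003 0.26 0 0 0 0.2" --pt "0.371 0.003 0.26 0 0 0 0.2"

```text
time_s: 6.75
tool_pos: [0.5425, 0.3218, 0.0931]
tool_rot: [180.0, -0.0, 69.8]
force: [-0.0, 0.6, -1.8]
grip_width: 0.0486
grasp_force: 35.0
```

Request:
apply_moves --pt "0 0 0.02 0 0 0 0.2" --pt "0 0 0.04 0 0 0 0.2" --pt "0 0 0.06 0 0 0 0.2" --pt "0 0 0.075 0 0 0 0.2" --pt "0 0 0.085 0 0 0 0.2" --pt "0 0 0.085 0 0 0 0.2"

```text
time_s: 7.35
tool_pos: [0.5427, 0.3227, 0.0763]
tool_rot: [180.0, -0.1, 69.8]
force: [-1.2, 0.0, 6.5]
grip_width: 0.0487
grasp_force: 35.0
```

Request:
apply_moves --pt "0 0 0.01 0 0 0 0.2" --pt "0 0 0.018 0 0 0 0.2" --pt "0 0 0.023 0 0 0 0.2" --pt "0 0 0.023 0 0 0 0.2"

```text
time_s: 7.75
tool_pos: [0.5429, 0.3228, 0.0728]
tool_rot: [180.0, -0.1, 69.8]
force: [-1.7, -1.3, 9.0]
grip_width: 0.0483
grasp_force: 35.0
```

Request:
apply_moves --pt "0 0 0.005 0 0 0 0.2" --pt "0 0 0.008 0 0 0 0.2" --pt "0 0 0.008 0 0 0 0.2" --pt "0 0 0.008 0 0 0 0.2"

```text
time_s: 8.15
tool_pos: [0.543, 0.323, 0.0727]
tool_rot: [180.0, -0.2, 69.8]
force: [-4.1, -3.3, 15.8]
grip_width: 0.0486
grasp_force: 35.0
```

Run:
```python
from h import *
im=viewer.read_camera("scene"); 
cv2.imwrite("pics/s2.png",cv2.resize(im[110:270,140:340,::-1],None,fx=3.5,fy=3.5,interpolation=cv2.INTER_CUBIC))
o=env.get_obs(); print(o["tool_pos"],o["force"],o["time_s"])
```

```text
[0.54301259 0.32302333 0.07271718] [-4.94281097 -2.23551354 17.02267022] 8.2
```

View pics/s2.png

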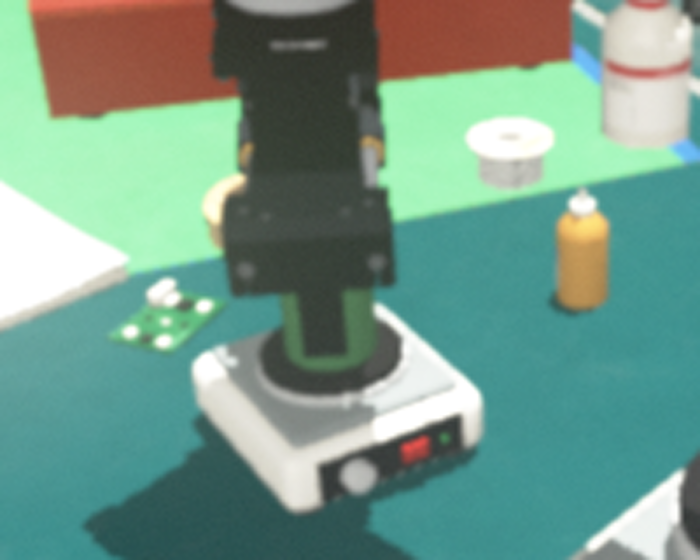

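The jar (330,325 in the crop) sits upright in the middle of the depressed pad. The force has jumped to 17 N with no further travel, so the pad is at its stop. I will hold for two seconds, then lift.

Request:
apply_moves --pt "0 0 0 0 0 0 0.2" --pt "0 0 0 0 0 0 0.2" --pt "0 0 0 0 0 0 0.2" --pt "0 0 0 0 0 0 0.2" --pt "0 0 0 0 0 0 0.2" --pt "0 0 0 0 0 0 0.2" --pt "0 0 0 0 0 0 0.2" --pt "0 0 0 0 0 0 0.2" --pt "0 0 0 0 0 0 0.2" --pt "0 0 0 0 0 0 0.2" --pt "0 0 0 0 0 0 0.2" --pt "0 0 0 0 0 0 0.2" --pt "0 0 0 0 0 0 0.2" --pt "0 0 0 0 0 0 0.2" --pt "0 0 0 0 0 0 0.2" --pt "0 0 0 0 0 0 0.2" --pt "0 0 0 0 0 0 0.2" --pt "0 0 0 0 0 0 0.2" --pt "0 0 0 0 0 0 0.2"

```text
time_s: 10.1
tool_pos: [0.543, 0.3231, 0.0727]
tool_rot: [180.0, -0.2, 69.8]
force: [-4.9, -2.7, 16.4]
grip_width: 0.0483
grasp_force: 35.0
```

Request:
apply_moves --pt "0 0 -0.08 0 0 0 0.2" --pt "0 0 -0.2 0 0 0 0.2" --pt "0 0 -0.3 0 0 0 0.2" --pt "0 0 -0.4 0 0 0 0.2" --pt "-0.2 0 -0.4 0 0 0 0.2" --pt "-0.4 0 -0.4 0 0 0 0.2" --pt "-0.6 0 -0.4 0 0 0 0.2" --pt "-0.8 0 -0.4 0 0 0 0.2" --pt "-1 0 -0.4 0 0 0 0.2" --pt "-1 0 -0.4 0 0 0 0.2" --pt "-1 0 -0.4 0 0 0 0.2"

```text
time_s: 11.2
tool_pos: [0.4728, 0.1339, 0.1493]
tool_rot: [-180.0, -0.1, 69.7]
force: [0.5, -0.5, 0.0]
grip_width: 0.0486
grasp_force: 35.0
```

Request:
apply_moves --pt "-0.05 0 0.1 0 0 0 0.2" --pt "-0.1 0 0.25 0 0 0 0.2" --pt "-0.1 0 0.4 0 0 0 0.2" --pt "-0.1 0 0.52 0 0 0 0.2" --pt "-0.1 0 0.6 0 0 0 0.2" --pt "-0.1 0 0.64 0 0 0 0.2" --pt "-0.1 0 0.66 0 0 0 0.2" --pt "-0.1 0 0.668 0 0 0 0.2" --pt "-0.1 0 0.668 0 0 0 0.2" --pt "-0.1 0 0.668 0 0 0 0.2"

```text
time_s: 12.2
tool_pos: [0.467, 0.1162, 0.0165]
tool_rot: [179.9, -0.1, 69.8]
force: [1.0, -0.1, -1.0]
grip_width: 0.0483
grasp_force: 35.0
```

Still about 1–2 mm above the bench. I will touch down, open, and rise.

Request:
apply_moves --pt "0 0 0.005 0 0 0 0.2" --pt "0 0 0.009 0 0 0 0.2" --pt "0 0 0.009 0 0 0 0.2" --pt "0 0 0.009 0 0 0 0.2"

```text
time_s: 12.6
tool_pos: [0.4669, 0.1161, 0.0148]
tool_rot: [180.0, -0.1, 69.8]
force: [-1.0, -0.4, 5.3]
grip_width: 0.0486
grasp_force: 35.0
```

Request:
apply_moves --pt "0 0 0 0 0 0 0.6" --pt "0 0 0 0 0 0 0.85" --pt "0 0 0 0 0 0 0.85" --pt "0 0 0 0 0 0 0.85" --pt "0 0 0 0 0 0 0.85" --pt "0 0 -0.1 0 0 0 0.85" --pt "0 0 -0.25 0 0 0 0.85" --pt "0 0 -0.45 0 0 0 0.85" --pt "0 0 -0.65 0 0 0 0.85" --pt "0 0 -0.8 0 0 0 0.85" --pt "0 0 -0.8 0 0 0 0.85" --pt "0 0 -0.8 0 0 0 0.85" --pt "0 0 -0.8 0 0 0 0.85" --pt "0 0 -0.8 0 0 0 0.85"

```text
time_s: 14.0
tool_pos: [0.4654, 0.1155, 0.1724]
tool_rot: [-179.9, 0.1, 69.8]
force: [0.0, -0.4, -0.7]
grip_width: 0.0739
grasp_force: 0.0
```

Run:
```python
from h import *
im=viewer.read_camera("scene"); 
cv2.imwrite("pics/s3.png",cv2.resize(im[130:270,180:440,::-1],None,fx=3,fy=3,interpolation=cv2.INTER_CUBIC))
o=env.get_obs(); print(o["tool_pos"],o["force"],o["time_s"],o["grip_width"])
```

```text
[0.46548726 0.11552225 0.17260059] [ 0.23109114  0.72855861 -0.5061961 ] 14.05 0.07376320616028716
```

View pics/s3.png

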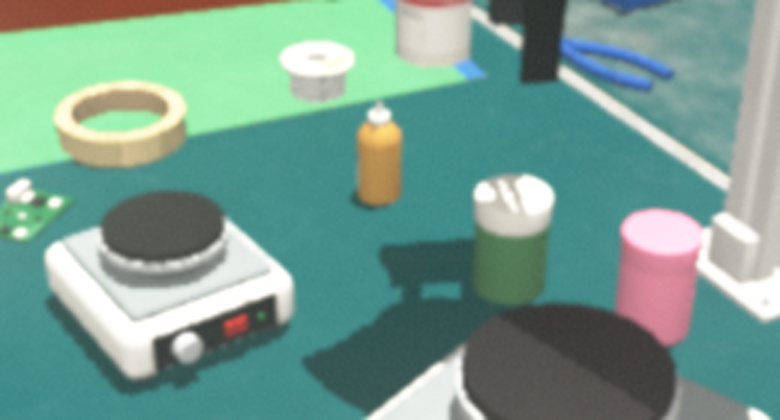

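The jar stands upright and free on the bench (512,240 in the crop). The pad is back up (163,230), and the flux bottle (380,165) has not moved.

```bash
python3 -c "
from cell import env
print(env.sign_off())"
```

```text
the job is handed in; nothing more can be done
None
```

The job is handed in (sign-off gave no verdict): the jar held the small mixer's pad at its stop for about two seconds at about 17 N and now stands upright and released on the bench, with the pad back up, the flux bottle unmoved and the arm clear of the column.

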